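# Sign off the soldering station: toggle off, flag flipped to green

## Task

Sign off the soldering station: first switch it off by pushing the red-tipped toggle on its roof fully over, away from the robot, and then flip the status flag that still shows its red face over its hinge until it lies flat on the other side, fully down, showing green. Use only the fingertips, pushing and pressing gently: nothing is picked up or lifted, both flag stands stay where they are, the flag that is already green stays as it is, and the solder spool, the tin and the screwdriver are left alone.

Things in the scene. Friction and masses are not known exactly. Their poses are not given: they have to be found in the camera images.
- station: blue soldering station, a box 120 (x) x 120 (y) x 85 mm high, fixed to the bench. Origin: centre of its underside; its front faces -x of its frame (roughly towards the robot). The toggle stands on the middle of its roof: pivot 89 mm above the origin. A soldering iron is fixed along the roof's left edge (y = +48 mm), up to 23 mm above the roof.
- toggle_tip (a point): centre of the red ball (16 mm diameter) on the end of the steel toggle (10 mm thick, 50 mm from pivot to ball centre).
- toggle (a joint): angle of the toggle, rad: 0 = on, leaning 0.5 rad from upright towards the station's front (-x of the station frame); 1.0 = off, leaning 0.5 rad from upright the other way (+x), against its stop. It stays where it is left; about 1 to 1.5 N at the ball moves it.
- stand_red: loose 0.95 kg stand of the flag to be flipped: grey base plate 150 (x) x 100 (y) x 10 mm, origin at the centre of its underside, z up. Two steel posts (14 mm in x, 8 mm in y) at y = +-39 mm reach 73 mm above the bench and carry the hinge pin. The stand slides if pushed harder than about 6 N.
- red_pivot (a point): middle of that hinge pin, 65 mm above the bench over the base's centre, with the axes of the stand; the pin runs along y. The paddle lies on the -x side before and on the +x side after the flip.
- flag_red (a joint): angle of the paddle about the pin, rad: 0 = level on the stand's -x side (the robot's side), red face up; pi/2 = upright; 3.14 = level on the +x side, green face up; stops at 0 and 3.14. Its hinge is stiff (0.03 N m): the paddle (35 g) stays at any angle where it is left, so it has to be pushed over past upright and then pressed down from above.
- red_edge (a point): middle of the free edge of this paddle, 85 mm from the pin, midway in its thickness. The paddle is a plate 60 mm wide (along y), 6 mm thick, reaching from 5 to 85 mm from the pin. From about 0.6 rad on, the risen free edge can be pushed over towards +x.
- red_fin (a point): middle of the top edge of this paddle's black thumb fin: 60 mm wide, 4 mm thick, reaching 45 mm from the pin, square to the paddle on its red side, at the pin. It points up at angle 0, to +x at pi/2, down at 3.14. Pushing its upper part towards +x raises the paddle (1 to 2 N).
- stand_green: the other, equal stand, whose flag already shows green: to be left alone. Origin at the centre of its underside.
- flag_green (a joint): angle of the paddle on the green stand, measured as for flag_red: it starts near 3.14 (lying on the +x side, green up) and stays there.
- spool_mid (a point): centre of a green solder spool standing on the bench, 56 mm diameter, 46 mm high; to be left alone.
- tin_mid (a point): centre of a small open yellow tin, 60 mm diameter, 50 mm high; to be left alone.
- driver_mid (a point): centre of an orange-handled screwdriver, 170 mm long, 26 mm thick, lying beyond the station; to be left alone.
There are look-alikes about, which are no part of the job. There is more than one size of the station; the job needs the middle-sized.

How it is judged:
By the outcome, as a careful person would: the job done as asked, in the order asked, and still so for the second after the job is handed in, with the robot touching nothing.
It also fails if it takes over 61 s, if anything falls off the work surface, if the arm or the gripper's body presses on something with over 40 N, if the wrist force passes 120 N, or if a joint passes its speed limit or range.

## Robot

A 7-joint arm with a two-finger parallel gripper is mounted at the origin on the work surface. World frame = base frame: x ahead of the robot, y to its left, z up, the work surface at z = 0. Lengths are in mm, angles in rad, forces in N, time in s.
With the tool pointing down it reaches from about 350 to 900 mm from the base axis. Payload 7.2 kg.
Tool frame: the origin (TCP) lies midway between the tips of the shut fingers; the grasp point (between the pads) lies 19 mm behind it; z points along the fingers, y is the line along which they close (so a half turn about z gives the same grasp; the last joint's range is limited). The gripper opens to 85 mm and grips with 20 to 120 N. Pads are 22 mm wide; open, the fingers measure 114 mm over their backs; the gripper's body (76 mm by 85 mm) begins 54 mm behind the grasp point. The pads swing forward as they close: fully open they stand 13 mm farther back than shut.
Start: joints at [-1.366, 0.411, -0.013, 1.596, 0.006, 1.134, -0.082], TCP at [168.402, 601.888, 231.297] pointing down, gripper open.
Joint ranges: [-2.95, 2.95], [-0.29, 1.99], [-1.47, 1.44], [0.14, 2.54], [-1.03, 4.17], [0.13, 1.85], [-2.86, 2.86]. Speed limits (rad/s): [2.39, 2.39, 3.01, 3.01, 3.14, 3.14, 3.14].

## Interface

Orientations are given as a rotation vector (axis times angle).
In Python, from rig import robot gives the robot as it stands.
- The arm moves only by the shell command python3 -m handwheel 'ROWS' [FORCE]. ROWS is a JSON object of lists of equal length, an entry for each row: "translation": the shift along the tool's x, y, z in mm, a list of three; "twist": the turn, a rotation vector about the tool's x, y, z in rad, a list of three; "jaw": the finger opening in mm, from 0 to 85.4. A call has 1 to 12 rows; each row is the pose to reach, as a shift and turn from the pose commanded when the call began, along the tool's axes at that moment; what a row does not reach only later rows make up. A row lasts 1/8 s, in which the tool goes at most 62.5 mm and 10.7 degrees, less where a joint would pass 70% of its speed; a pose out of reach is approached as far as the arm can. A call with a gripper value outside its range is refused whole. The fingers move at their own pace and stop on an object; FORCE is the grip in N (left out, the last holds). Time passes only in rows, so rows that repeat a pose let the fingers close. It gives the time, the measured TCP pose, the force, the opening and the grip force at its end, in the units of the state.
- robot.get_state(): the state, without advancing time (a new reading comes with each control period).
- robot.grab_frame(name): name is "scene" or "side" or "wrist"; returns the picture (400x640x3 uint8, blue, green, red); there is no depth.
- robot.camera_model(name): a dict with "mtx" (3x3 intrinsics, pixels), "camera_from_world" (4x4, takes a point from world to camera coordinates); the wrist camera has in their place "mount" (4x4, takes a point from camera to tool coordinates, whose origin is the TCP and whose axes are the flange's). Camera axes: x right, y up, looking along -z (the intrinsics and any distortion apply to the point x, -y, -z); pixel columns grow to the right and rows downward; lengths in mm; the calibration is good to about 2 mm. A picture is of the moment at which its call begins: read the wrist's pose just before it. camera_model takes no time and is no camera call.
- robot.hand_in(): hands the job in; it is judged then, once.
Trained networks look in the newest picture that a camera, given by its name, has taken for a name from the list of things; names that differ only in an ending like _2 or _b are one class to them, and where a whole thing is asked for, a point or a joint stands for the part that bears it (a point fixed in the world has none). Each returns a list of dicts, best first, with "score" (0 to 1); they miss things now and then, are a little off and sometimes report something else, mostly with a low value. They report only what shows in the picture. A call takes as long as a camera call. They do not tell look-alikes from the thing itself.
- robot.find_in(camera, thing): "uv" ([column, row] in pixels, amid what is visible of it).
- robot.pinpoint(camera, thing): "uv" ([column, row] in pixels: a listed point, or the origin of a listed thing).
The state is a dict: "time": time; "qpos": joint angles; "qd": joint speeds; "effort": joint torques, N m; "eef_pos": TCP position; "orientation": TCP orientation; "ft_force": force on the tool from outside, world axes, zero at the start; "wrist_torque": the same for the moment, N m; "opening": finger opening in mm; "finger_force": force on a finger pad.
Only numpy, scipy, OpenCV 4.12 (cv2) and the standard library are available. Lean on these libraries where they do the work, as an engineer would, in place of code of your own. Each camera call takes 0.05 s, during which the arm holds its last target. There are 200 camera calls.

## Working session

There is one attempt and no reset: what is moved stays moved. The work goes in short steps, Python scripts to look and compute and a shell command to move; the robot and the scene stay as the last step left them, time stands still between calls to the robot, and variables do not carry over. Pictures are saved under pics/ and viewed, at most 10 in all, crops included, and the job is handed in when it is done.

```bash
mkdir -p pics; cat > h.py <<'E'
import numpy as np, cv2
from scipy.spatial.transform import Rotation as R
from rig import robot
def P(name):
    m=robot.camera_model(name); return np.array(m['mtx']),np.array(m['camera_from_world']),m
def ray(name,uv):
    K,T,m=P(name); d=np.linalg.inv(K)@[uv[0],uv[1],1]; d=d*[1,-1,-1]
    return -T[:3,:3].T@T[:3,3], T[:3,:3].T@d
def onz(name,uv,z):
    o,d=ray(name,uv); return o+d*(z-o[2])/d[2]
def proj(name,p):
    K,T,m=P(name); c=T[:3,:3]@np.array(p,float)+T[:3,3]; c=K@(c*[1,-1,-1]); return c[:2]/c[2]
def tri(ua,ub,a='scene',b='side'):
    A=[];B=[]
    for n,u in((a,ua),(b,ub)):
        o,d=ray(n,u); d/=np.linalg.norm(d); M=np.eye(3)-np.outer(d,d); A.append(M);B.append(M@o)
    x=np.linalg.lstsq(np.vstack(A),np.hstack(B),rcond=None)[0]
    return x, np.linalg.norm(np.vstack(A)@x-np.hstack(B))
E
python3 - <<'E'
from h import *
for n in('scene','side'):
    im=robot.grab_frame(n); cv2.imwrite(f'pics/{n}0.png',im)
    for t in('station','toggle_tip','stand_red','red_pivot','red_edge','red_fin','stand_green','spool_mid','tin_mid','driver_mid'):
        print(n,t,[(np.round(d['uv']).tolist(),round(d['score'],2)) for d in robot.pinpoint(n,t)][:5])
    m=robot.camera_model(n); print({k:np.round(v,3).tolist() if k!='name' else v for k,v in m.items()})
s=robot.get_state(); print(s['time'],s['eef_pos'],s['orientation'],R.from_rotvec(s['orientation']).as_matrix().round(3))
E
```

```text
scene station [([318.0, 235.0], 0.87), ([300.0, 307.0], 0.86), ([464.0, 240.0], 0.8)]
scene toggle_tip [([294.0, 272.0], 0.51), ([318.0, 192.0], 0.43)]
scene stand_red [([373.0, 185.0], 0.65), ([265.0, 206.0], 0.34)]
scene red_pivot [([379.0, 168.0], 0.75)]
scene red_edge [([356.0, 144.0], 0.66)]
scene red_fin [([382.0, 152.0], 0.56), ([371.0, 290.0], 0.48), ([357.0, 145.0], 0.28)]
scene stand_green [([198.0, 276.0], 0.71), ([370.0, 291.0], 0.25), ([320.0, 236.0], 0.24)]
scene spool_mid [([265.0, 208.0], 0.64), ([370.0, 291.0], 0.26)]
scene tin_mid [([297.0, 184.0], 0.64)]
scene driver_mid [([371.0, 292.0], 0.94), ([355.0, 144.0], 0.43)]
{'mtx': [[493.284, 0.0, 313.811], [0.0, 493.284, 202.444], [0.0, 0.0, 1.0]], 'camera_from_world': [[0.571, 0.821, 0.013, -329.342], [-0.564, 0.381, 0.733, 232.408], [0.597, -0.425, 0.68, -1497.754], [0.0, 0.0, 0.0, 1.0]]}
side station [([311.0, 235.0], 0.77), ([405.0, 233.0], 0.76), ([292.0, 150.0], 0.76)]
side toggle_tip [([278.0, 98.0], 0.59), ([402.0, 202.0], 0.55), ([303.0, 190.0], 0.44)]
side stand_red [([224.0, 203.0], 0.68)]
side red_pivot [([218.0, 177.0], 0.96), ([303.0, 189.0], 0.26)]
side red_edge [([187.0, 190.0], 0.92)]
side red_fin [([214.0, 164.0], 0.82)]
side stand_green [([406.0, 324.0], 0.78)]
side spool_mid [([284.0, 276.0], 0.89)]
side tin_mid [([235.0, 254.0], 0.91)]
side driver_mid [([366.0, 188.0], 0.87)]
{'mtx': [[399.041, 0.0, 318.388], [0.0, 399.041, 200.578], [0.0, 0.0, 1.0]], 'camera_from_world': [[0.688, -0.726, -0.01, -399.626], [0.47, 0.435, 0.768, -348.775], [-0.554, -0.533, 0.64, -564.117], [0.0, 0.0, 0.0, 1.0]]}
1.1 [168.41855083 601.85734101 231.25132216] [-4.27249239e-01 -3.11240338e+00  3.01914460e-05] [[-0.963  0.269 -0.   ]
 [ 0.269  0.963 -0.   ]
 [-0.    -0.    -1.   ]]
```

View pics/scene0.png

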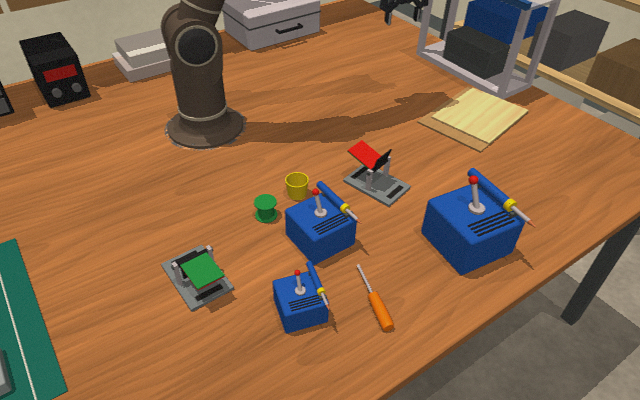

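View pics/side0.png

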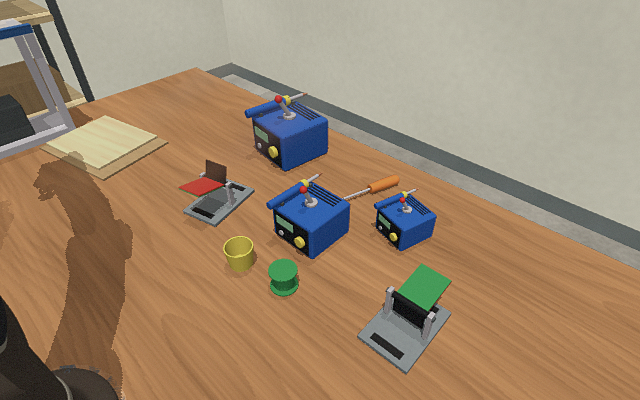

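The scene view shows three stations: middle-sized at (320,222), small at (301,300) and large at (472,225). In the side view they are at (311,220), (405,220) and (290,135). The red flag is at scene (373,165) and side (215,190). The green flag is at scene (200,275). I choose the middle station at scene (320,222) and will confirm its size by calibration and a crop.

```bash
python3 - <<'E'
from h import *
def sh(n,a,b): 
    x,e=tri(a,b); print(n,x.round(0),round(e,1))
sh('st mid',(318,235),(311,235)); sh('st small',(300,307),(405,233)); sh('st big',(464,240),(292,150))
sh('tip mid',(316,192),(303,189)); sh('redpivot',(379,168),(218,177)); sh('redstand',(373,185),(224,203)); sh('redge',(356,144),(187,190)); sh('fin',(382,152),(214,164))
sh('green',(198,276),(406,324)); sh('spool',(265,208),(284,276)); sh('tin',(297,184),(235,254)); sh('drv',(371,292),(366,188))
a=cv2.imread('pics/scene0.png')[130:265,250:430]; b=cv2.imread('pics/side0.png')[150:265,170:360]
cv2.imwrite('pics/c1.png',np.vstack([cv2.resize(a,(480,360),interpolation=2),cv2.resize(b,(480,240*115*2//190//1 if 0 else 240),interpolation=2)]))
E
```

```text
st mid [568.  15.   3.] 6.3
st small [ 714. -134.    4.] 7.0
st big [775. 289.   7.] 2.5
tip mid [557.  18. 134.] 0.0
redpivot [509. 251.  69.] 6.0
redstand [502. 241.   5.] 2.0
redge [421. 241.  90.] 0.0
fin [505. 255. 110.] 0.9
green [ 521. -269.    4.] 2.4
spool [437. -47.  25.] 0.6
tin [407.  66.  27.] 0.9
drv [770.  14.  14.] 3.2
```

View pics/c1.png

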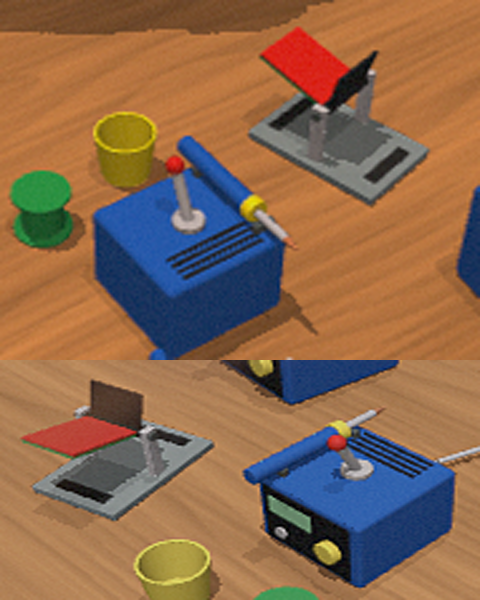

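```bash
python3 - <<'E'
from h import *
L,N,Rr=[onz('scene',u,85)[:2] for u in((285.6,210.6),(316.7,239.9),(356,223.8))]
print(L,N,Rr,np.linalg.norm(N-L),np.linalg.norm(Rr-N),(L+Rr)/2, [np.degrees(np.arctan2(*(v)[::-1])) for v in(N-L,Rr-N)])
L,N,Rr=[onz('scene',u,10)[:2] for u in((343.8,178.8),(389.9,205),(410.5,187.4))]
print(L,N,Rr,np.linalg.norm(N-L),np.linalg.norm(Rr-N),(L+Rr)/2, [np.degrees(np.arctan2(*(v)[::-1])) for v in(N-L,Rr-N)])
m=robot.camera_model('wrist');print(np.round(m['mount'],3))
E
```

```text
[526.05226394 -43.03052242] [638.43370544 -36.55824289] [647.51458408  62.18091822] 112.56766318525194 99.15585859481835 [586.78342401   9.5751979 ] [np.float64(3.2961413363566177), np.float64(84.74538272515409)]
[442.42642039 190.25815897] [587.96498437 224.35434381] [567.30115958 313.56617835] 149.47917388399566 91.57371389558011 [504.86378999 251.91216866] [np.float64(13.185230773747111), np.float64(103.04124231675543)]
[[ 1.0000e-03  9.5700e-01  2.9100e-01  7.3901e+01]
 [ 1.0000e+00 -1.0000e-03  1.0000e-03 -2.9500e-01]
 [ 1.0000e-03  2.9100e-01 -9.5700e-01 -1.4302e+02]
 [ 0.0000e+00  0.0000e+00  0.0000e+00  1.0000e+00]]
```

The crop confirms the middle station: its roof measures about 113 mm, its yaw is about 0° and its ball is at about (557,18,134). The red flag's paddle is slightly raised, its fin is up, and its stand is yawed about 13°. I'm moving above the station front with the jaws closing.

```bash
python3 -m handwheel '{"translation":[[-477,-473,0],[-477,-473,0],[-477,-473,0],[-477,-473,0],[-477,-473,0],[-477,-473,0],[-477,-473,0],[-477,-473,0],[-477,-473,0],[-477,-473,0],[-477,-473,0],[-477,-473,0]],"twist":[[0,0,-0.27],[0,0,-0.27],[0,0,-0.27],[0,0,-0.27],[0,0,-0.27],[0,0,-0.27],[0,0,-0.27],[0,0,-0.27],[0,0,-0.27],[0,0,-0.27],[0,0,-0.27],[0,0,-0.27]],"jaw":[0,0,0,0,0,0,0,0,0,0,0,0]}' 30
cat >> h.py <<'E'
def wcam():
    s=robot.get_state(); im=robot.grab_frame('wrist'); m=robot.camera_model('wrist')
    T=np.eye(4); T[:3,:3]=R.from_rotvec(s['orientation']).as_matrix(); T[:3,3]=s['eef_pos']
    W=T@np.array(m['mount']); return im,np.array(m['mtx']),W,s
def wz(K,W,uv,z):
    d=W[:3,:3]@(np.linalg.inv(K)@[uv[0],uv[1],1]*[1,-1,-1]); return W[:3,3]+d*(z-W[2,3])/d[2]
E
python3 - <<'E'
from h import *
im,K,W,s=wcam(); cv2.imwrite('pics/w1.png',im); print(s['time'],s['eef_pos'],R.from_rotvec(s['orientation']).as_matrix().round(3),s['opening'],s['ft_force'])
for t,z in(('toggle_tip',133),('station',0)):
    for d in robot.pinpoint('wrist',t)[:3]: print(t,d,wz(K,W,d['uv'],z).round(1))
E
```

```text
time: 2.6
eef_pos: [501.6, 14.0, 231.5]
orientation: [0.014, 3.14, -0.002]
ft_force: [-0.7, 0.7, -0.2]
opening: 0.0
finger_force: 0.0
2.6 [501.55565176  13.97216795 231.49128108] [[-1.     0.009  0.001]
 [ 0.009  1.    -0.001]
 [-0.001 -0.001 -1.   ]] 0.04107832812021859 [-0.6948667   0.68928089 -0.21493166]
station {'uv': [494.9, 350.4], 'score': 0.86} [776.  293.5   0. ]
station {'uv': [316.3, 228.2], 'score': 0.7} [572.   18.1   0. ]
```

View pics/w1.png

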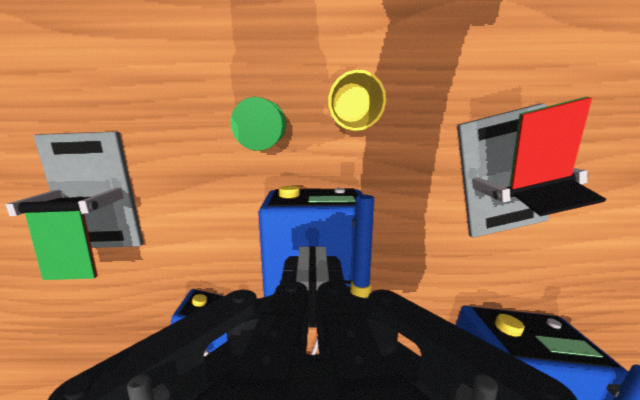

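The wrist view (robot side up) shows the station centred near (312,240), almost square to the tool. Its toggle is hidden behind the fingers. The red stand's left edge runs from (458,125) to (473,237).

```bash
python3 - <<'E'
from h import *
im,K,W,s=wcam()
f=lambda u,z:wz(K,W,u,z).round(1)
print([f(u,85) for u in((262,207),(357,203),(264,285))])
print([f(u,10) for u in((458,125),(473,237),(547,104))])
for t,z in(('red_pivot',65),('stand_red',0),('red_fin',108),('red_edge',88),('stand_green',0)):
    for d in robot.pinpoint('wrist',t)[:2]: print(t,d['uv'],round(d['score'],2),f(d['uv'],z))
E
```

```text
[array([514. , -32.9,  85. ]), array([509.9,  63.8,  85. ]), array([604.4, -35.2,  85. ])]
[array([435.5, 191.1,  10. ]), array([578.6, 231.2,  10. ]), array([412.1, 291.2,  10. ])]
red_pivot [536.3, 188.3] 0.86 [499.5 258.   65. ]
stand_red [495.6, 174.4] 0.59 [496.6 252.5   0. ]
red_fin [564.1, 205.8] 0.7 [506.1 254.4 108. ]
red_edge [550.4, 111.2] 0.58 [421.3 237.3  88. ]
stand_green [88.7, 190.5] 0.87 [ 517.3 -271.9    0. ]
```

```bash
python3 -m handwheel '{"translation":[[-10,2,50],[-15,3,109],[-15,3,109],[-15,3,109]],"twist":[[0,0,0],[0,0,0],[0,0,0],[0,0,0]],"jaw":[0,0,0,0]}'
python3 - <<'E'
from h import *
for n in('scene','side'):
    im=robot.grab_frame(n); c=im[130:265,230:410] if n=='scene' else im[150:265,220:390]; cv2.imwrite(f'pics/t_{n}.png',cv2.resize(c,(600,450) if n=='scene' else (600,406),interpolation=2))
a=cv2.imread('pics/t_scene.png');b=cv2.imread('pics/t_side.png');cv2.imwrite('pics/t1.png',cv2.resize(np.vstack([a,b]),(420,600)))
E
```

```text
time: 3.55
eef_pos: [516.1, 20.8, 123.9]
orientation: [0.004, 3.14, 0.0]
ft_force: [0.6, 0.1, 1.0]
opening: 0.1
finger_force: 0.0
```

View pics/t1.png

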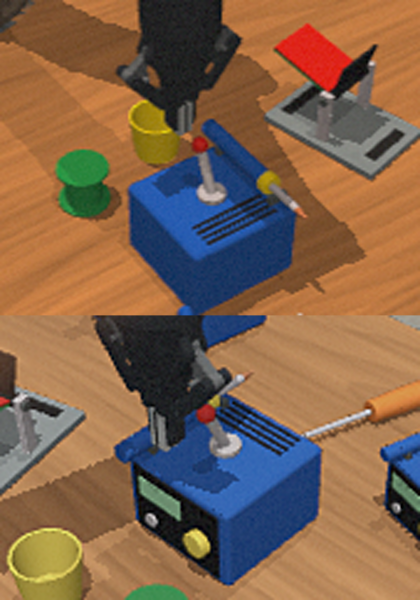

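The fingertips are right behind the red ball (scene crop (200,145)), clear of the iron. Pushing now.

```bash
python3 -m handwheel '{"translation":[[-10,-1,2],[-20,-1,2],[-28,-1,2],[-36,-1,2],[-44,-1,2],[-51,-1,2],[-58,-1,2],[-64,-1,2],[-69,-1,2],[-72,-1,2],[-72,-1,2]],"twist":[[0,0,0],[0,0,0],[0,0,0],[0,0,0],[0,0,0],[0,0,0],[0,0,0],[0,0,0],[0,0,0],[0,0,0],[0,0,0]],"jaw":[0,0,0,0,0,0,0,0,0,0,0]}'
```

```text
time: 5.03
eef_pos: [580.3, 19.7, 119.1]
orientation: [-0.005, -3.126, -0.001]
ft_force: [-25.0, 1.1, 15.2]
opening: 0.1
finger_force: 14.8
```

Force rose to 25 N, which suggests the stop. Backing off to look.

```bash
python3 -m handwheel '{"translation":[[20,0,0],[55,0,-20],[70,0,-80],[70,0,-110],[70,0,-110]],"twist":[[0,0,0],[0,0,0],[0,0,0],[0,0,0],[0,0,0]],"jaw":[0,0,0,0,0]}'
python3 - <<'E'
from h import *
cs=[]
for n in('scene','side'):
    im=robot.grab_frame(n); c=im[130:265,230:410] if n=='scene' else im[150:265,220:390]; cs.append(cv2.resize(c,(420,315) if n=='scene' else (420,284),interpolation=2))
    print([(d['uv'],round(d['score'],2)) for d in robot.pinpoint(n,'toggle_tip')], proj(n,(605,18,133)),proj(n,(557,18,133)))
cv2.imwrite('pics/t2.png',np.vstack(cs))
E
```

```text
time: 5.65
eef_pos: [519.4, 20.0, 233.2]
orientation: [0.004, 3.135, 0.003]
ft_force: [0.6, -0.2, -0.8]
opening: -0.1
finger_force: 0.0
[([297.0, 273.2], 0.56), ([475.0, 179.5], 0.54), ([328.5, 205.0], 0.46)] [328.99107296 204.51301331] [316.10483718 192.12396494]
[([220.1, 179.5], 0.7), ([402.8, 200.1], 0.64), ([318.5, 179.7], 0.5)] [319.36751679 178.56915199] [302.8752667  189.12347208]
```

View pics/t2.png

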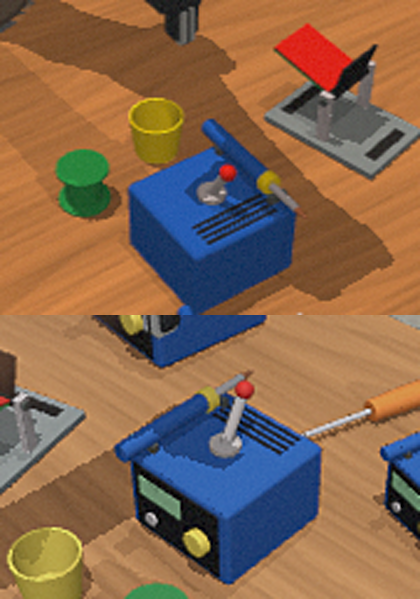

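The toggle is now over: the ball is at scene (328.5,205) and side (318.5,180), matching the predicted off pose within 1–2 px. Next is the transit to just behind the red flag's fin, with the tool aligned to the stand's 14° yaw.

```bash
python3 -m handwheel '{"translation":[[44,224,0],[44,224,0],[44,224,0],[44,224,0],[44,224,0],[44,224,40],[44,224,40]],"twist":[[0,0,-0.244],[0,0,-0.244],[0,0,-0.244],[0,0,-0.244],[0,0,-0.244],[0,0,-0.244],[0,0,-0.244]],"jaw":[0,0,0,0,0,0,0]}'
python3 - <<'E'
from h import *
im,K,W,s=wcam(); cv2.imwrite('pics/w2.png',im); print(s['time'],s['eef_pos'],R.from_rotvec(s['orientation']).as_matrix().round(3))
f=lambda u,z:wz(K,W,u,z).round(1)
for t,z in(('red_pivot',65),('stand_red',0),('red_fin',108),('red_edge',90)):
    for d in robot.pinpoint('wrist',t)[:2]: print(t,d['uv'],round(d['score'],2),f(d['uv'],z))
E
```

```text
time: 6.72
eef_pos: [472.3, 241.7, 187.3]
orientation: [0.375, -3.113, 0.006]
ft_force: [0.6, -0.5, 0.5]
opening: 0.0
finger_force: 0.0
6.725 [472.33813684 241.68972452 187.28448134] [[-0.971 -0.238 -0.005]
 [-0.238  0.971 -0.004]
 [ 0.006 -0.003 -1.   ]]
red_pivot [320.9, 230.3] 0.86 [498.9 256.   65. ]
stand_red [318.8, 209.6] 0.71 [498.4 255.   -0. ]
red_fin [320.3, 259.6] 0.96 [508.4 256.8 108. ]
red_fin [108.9, 226.5] 0.19 [520.7  85.1 108. ]
red_edge [322.4, 146.8] 0.76 [420.4 236.6  90. ]
red_edge [318.7, 208.2] 0.43 [470.8 246.2  90. ]
```

View pics/w2.png

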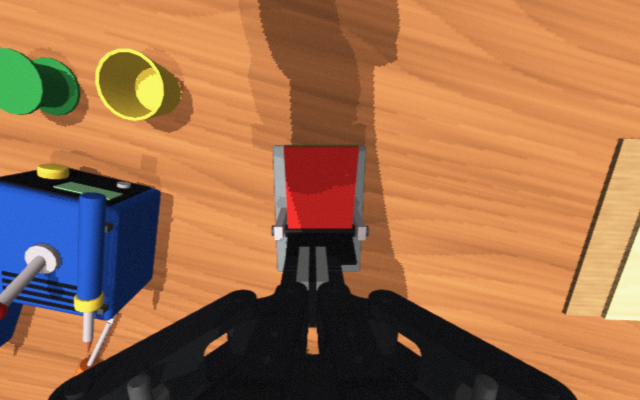

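The wrist view shows the tool aligned with the stand: hinge line at row 231, fin at (320,260), paddle edge at (322,147). Descending behind the fin to z≈90.

```bash
python3 -m handwheel '{"translation":[[-5,6,50],[-5,6,80],[-5,6,96],[-5,6,97],[-5,6,97]],"twist":[[0,0,0],[0,0,0],[0,0,0],[0,0,0],[0,0,0]],"jaw":[0,0,0,0,0]}'
python3 -m handwheel '{"translation":[[-7,0,0],[-14,0,0],[-20,0,0],[-26,0,0],[-32,0,0],[-38,0,0],[-43,0,0],[-47,0,0],[-47,0,0]],"twist":[[0,0,0],[0,0,0],[0,0,0],[0,0,0],[0,0,0],[0,0,0],[0,0,0],[0,0,0],[0,0,0]],"jaw":[0,0,0,0,0,0,0,0,0]}'
python3 - <<'E'
from h import *
cs=[]
for n in('scene','side'):
    im=robot.grab_frame(n); c=im[100:230,300:460] if n=='scene' else im[110:240,150:310]; cs.append(cv2.resize(c,None,fx=2.3,fy=2.3,interpolation=2))
    print([(t,d['uv'],round(d['score'],2)) for t in('red_edge','red_pivot') for d in robot.pinpoint(n,t)])
    for th in(.8,1.0,1.2): print(th,proj(n,np.array([499,255,65])+85*np.array([-.97*np.cos(th),-.24*np.cos(th),np.sin(th)])).round())
cv2.imwrite('pics/f1.png',np.vstack(cs))
E
```

```text
time: 7.6
eef_pos: [478.2, 251.3, 94.5]
orientation: [-0.377, 3.117, 0.001]
ft_force: [0.7, -0.0, -0.5]
opening: 0.1
finger_force: 0.0
time: 8.72
eef_pos: [523.6, 262.3, 93.4]
orientation: [-0.378, 3.118, 0.0]
ft_force: [-0.6, -0.1, 0.7]
opening: -0.1
finger_force: 0.0
[('red_edge', [367.6, 133.6], 0.72), ('red_edge', [369.6, 292.7], 0.21), ('red_pivot', [376.2, 167.2], 0.56)]
0.8 [362. 136.]
1.0 [366. 135.]
1.2 [372. 135.]
[('red_edge', [191.9, 168.2], 0.59), ('red_pivot', [218.0, 182.9], 0.73)]
0.8 [192. 173.]
1.0 [195. 165.]
1.2 [199. 159.]
```

View pics/f1.png

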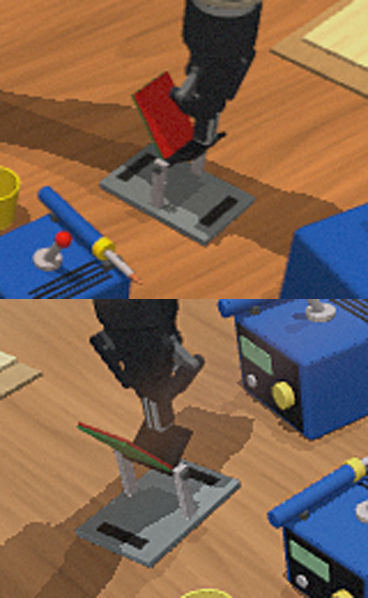

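The paddle is now at about 0.95 rad (edge at scene (368,134)). Next I lift clear, go behind the free edge, then push it over.

```bash
python3 -m handwheel '{"translation":[[0,0,-50],[0,0,-87],[30,0,-87],[90,0,-87],[114,0,-87],[114,0,-60],[114,0,-32],[114,0,-32]],"twist":[[0,0,0],[0,0,0],[0,0,0],[0,0,0],[0,0,0],[0,0,0],[0,0,0],[0,0,0]],"jaw":[0,0,0,0,0,0,0,0]}'
```

```text
time: 10.02
eef_pos: [411.1, 234.2, 124.1]
orientation: [0.378, -3.116, 0.003]
ft_force: [0.1, -0.4, -0.1]
opening: -0.1
finger_force: 0.0
```

```bash
python3 -m handwheel '{"translation":[[-20,0,0],[-32,0,0],[-43,0,0],[-54,0,0],[-65,0,0],[-76,0,0],[-87,0,0],[-98,0,0],[-109,0,0],[-120,0,0],[-128,0,0],[-128,0,0]],"twist":[[0,0,0],[0,0,0],[0,0,0],[0,0,0],[0,0,0],[0,0,0],[0,0,0],[0,0,0],[0,0,0],[0,0,0],[0,0,0],[0,0,0]],"jaw":[0,0,0,0,0,0,0,0,0,0,0,0]}'
python3 - <<'E'
from h import *
cs=[]
for n in('scene','side'):
    im=robot.grab_frame(n); c=im[100:230,300:460] if n=='scene' else im[110:240,150:310]; cs.append(cv2.resize(c,None,fx=2.3,fy=2.3,interpolation=2))
    print([(t,d['uv'],round(d['score'],2)) for t in('red_edge','stand_red') for d in robot.pinpoint(n,t)])
    for th in(2,2.2,2.4): print(th,proj(n,np.array([499,255,65])+85*np.array([-.97*np.cos(th),-.24*np.cos(th),np.sin(th)])).round())
cv2.imwrite('pics/f2.png',np.vstack(cs))
E
```

```text
time: 11.52
eef_pos: [537.2, 265.6, 125.2]
orientation: [-0.377, 3.118, -0.0]
ft_force: [-0.7, -0.8, -0.1]
opening: 0.0
finger_force: 0.0
[('red_edge', [400.3, 154.0], 0.7), ('stand_red', [376.6, 184.7], 0.88)]
2 [394. 146.]
2.2 [398. 151.]
2.4 [402. 157.]
[('red_edge', [225.3, 147.3], 0.72), ('red_edge', [371.4, 189.7], 0.57), ('stand_red', [219.7, 201.8], 0.75)]
2 [219. 145.]
2.2 [224. 146.]
2.4 [228. 147.]
```

View pics/f2.png

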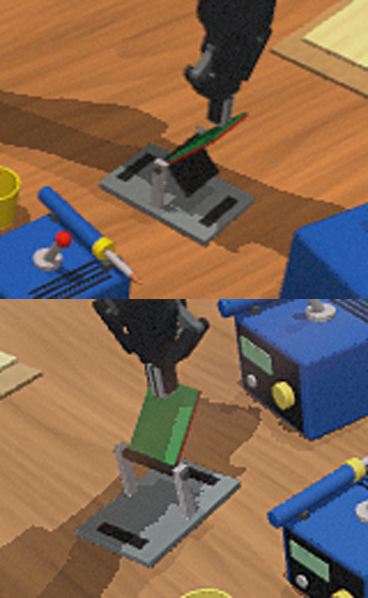

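The paddle is at about 2.3 rad, green face up, and the stand hasn't moved. Now pressing it down from above.

```bash
python3 -m handwheel '{"translation":[[0,0,-20],[-14,0,-20],[-14,0,-8],[-14,0,4],[-15,0,14],[-16,0,24],[-17,0,33],[-18,0,41],[-18,0,48],[-18,0,53],[-18,0,56],[-18,0,56]],"twist":[[0,0,0],[0,0,0],[0,0,0],[0,0,0],[0,0,0],[0,0,0],[0,0,0],[0,0,0],[0,0,0],[0,0,0],[0,0,0],[0,0,0]],"jaw":[0,0,0,0,0,0,0,0,0,0,0,0]}'
```

```text
time: 13.32
eef_pos: [553.9, 269.8, 69.2]
orientation: [0.378, -3.118, 0.0]
ft_force: [0.5, 0.1, -0.2]
opening: -0.0
finger_force: 0.0
```

```bash
python3 -m handwheel '{"translation":[[0,0,1],[0,0,2],[0,0,3],[0,0,3]],"twist":[[0,0,0],[0,0,0],[0,0,0],[0,0,0]],"jaw":[0,0,0,0]}'
```

```text
time: 13.82
eef_pos: [554.3, 269.9, 67.8]
orientation: [-0.378, 3.118, 0.001]
ft_force: [-3.9, -0.8, 11.8]
opening: 0.3
finger_force: 5.7
```

The force rose to 12 N at z = 67.8, so the paddle is on its stop. Retracting to check.

```bash
python3 -m handwheel '{"translation":[[0,0,-20],[0,0,-80],[0,0,-140],[60,0,-190],[120,60,-200],[180,60,-200],[180,60,-200]],"twist":[[0,0,0],[0,0,0],[0,0,0],[0,0,0],[0,0,0],[0,0,0],[0,0,0]],"jaw":[0,0,0,0,0,0,0]}'
python3 - <<'E'
from h import *
cs=[]
for n in('scene','side'):
    im=robot.grab_frame(n); c=im[100:230,280:440] if n=='scene' else im[110:240,180:340]; cs.append(cv2.resize(c,None,fx=2.3,fy=2.3,interpolation=2))
    print([(t,np.round(d['uv']),round(d['score'],2)) for t in('red_edge','stand_red','toggle_tip') for d in robot.pinpoint(n,t)])
    for th in(2.9,3.0,3.14): print(th,proj(n,np.array([499,255,65])+85*np.array([-.97*np.cos(th),-.24*np.cos(th),np.sin(th)])).round())
cv2.imwrite('pics/f3.png',np.vstack(cs))
E
```

```text
time: 14.7
eef_pos: [361.9, 285.5, 267.0]
orientation: [-0.383, 3.118, 0.002]
ft_force: [-0.4, -0.2, -0.4]
opening: 0.0
finger_force: 0.0
[('red_edge', array([406., 179.]), 0.65), ('toggle_tip', array([475., 180.]), 0.49), ('toggle_tip', array([298., 271.]), 0.48), ('toggle_tip', array([328., 203.]), 0.38), ('toggle_tip', array([375., 184.]), 0.18)]
2.9 [407. 173.]
3.0 [407. 176.]
3.14 [406. 179.]
[('red_edge', array([236., 165.]), 0.65), ('red_edge', array([309., 234.]), 0.5), ('red_edge', array([404., 324.]), 0.34), ('stand_red', array([222., 200.]), 0.85), ('toggle_tip', array([319., 178.]), 0.56), ('toggle_tip', array([278.,  98.]), 0.54), ('toggle_tip', array([403., 201.]), 0.43)]
2.9 [236. 156.]
3.0 [237. 159.]
3.14 [238. 163.]
```

View pics/f3.png

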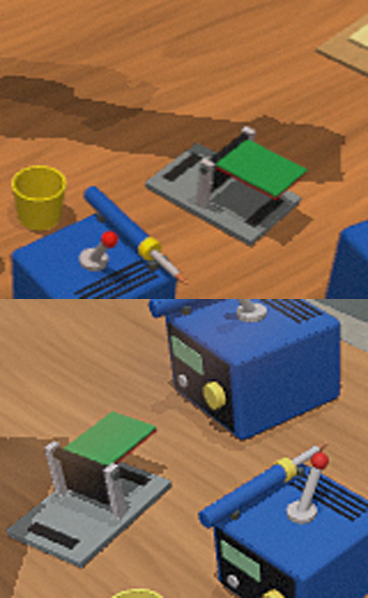

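The flag lies flat with green up (edge at scene (406,179) and side (236,165), matching 3.14 rad). The toggle is still off, and the robot is clear of everything.

```bash
python3 -c "
from rig import robot
print(robot.hand_in())"
```

```text
the job is handed in; nothing more can be done
None
```

The job is handed in: the middle-sized station's toggle is pushed fully over to off, then the red flag was flipped flat to green, and the final pictures show both in place with the robot clear of everything.

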